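# Clamp a filter cassette square in a twin-screw press

### The arm

A 6-joint arm with a two-finger parallel gripper is mounted at the origin on the work surface. World frame = base frame: x ahead of the robot, y to its left, z up, the work surface at z = 0. Lengths are in m, angles in rad, forces in N, time in s.
With the tool pointing down it reaches from about 0.25 to 0.775 m from the base axis. Payload 4 kg.
Tool frame: the origin (TCP) lies on the centre line of the jaws, within the pads' length; the fingertips stand 8 mm ahead of it and the grasp point (between the pads) lies 11 mm behind it; z points along the fingers, y is the direction in which the jaws open and shut (so a half turn about z gives the same grasp; the last joint's range is limited). The gripper opens to 94 mm and grips with 3 to 60 N. Pads are 16 mm wide; open, the fingers measure 119 mm over their backs; the gripper's body (75 mm by 177 mm) begins 78 mm behind the grasp point.
Start: joints at [-1.291, 0.087, 1.371, -0, 1.684, -0.103], TCP at [0.205, -0.51, 0.214] pointing down, gripper open.
Joint ranges: [-3.1, 3.1], [-0.76, 2.03], [0.27, 2.55], [-1.08, 4.22], [0.17, 2.65], [-2.57, 2.57]. Speed limits (rad/s): [2.79, 2.79, 3.14, 3.14, 3.14, 3.14].

### API

Orientations are given as [roll, pitch, yaw] about the fixed x, y, z axes, in that order (R = Rz(yaw) Ry(pitch) Rx(roll)).
In Python, from bench import * gives the robot as it stands.
- The arm moves only by the tool step_arm, never from a script. Its argument "steps" is a list of rows, each an object of numbers: "jaw": the opening, from 0 (shut) to 1 (fully open); "tx", "ty", "tz": the shift along the tool's x, y, z in m; "ax", "ay", "az": the turn, a rotation vector about the tool's x, y, z in rad. In form: [{"jaw": .., "tx": .., "ty": .., "tz": .., "ax": .., "ay": .., "az": ..}, ...]. A call has 1 to 8 rows; each row is the pose to reach, as a shift and turn from the pose measured when the call began, along the tool's axes at that moment; what a row does not reach only later rows make up. A row lasts 1/10 s, in which the tool goes at most 50 mm and 8.59 degrees, less where a joint would pass 70% of its speed; a pose out of reach is approached as far as the arm can. A call with a gripper value outside its range is refused whole. The fingers move at their own pace and stop on an object; the grip force is fixed at half the most. Time passes only in rows, so rows that repeat a pose let the fingers close. It gives the time, the measured TCP pose, the force and the opening at its end, in the units of the state.
- get_obs(): the state, without advancing time (a new reading comes with each control period).
- snapshot(name): name is "scene" or "top" or "wrist"; returns (picture, depth): 384x512x3 uint8, red, green, blue; 384x512 float32, m along the optical axis (not along the pixel's ray), 0 where there is no reading.
- camera_model(name): a dict with "intrinsics" (3x3 intrinsics, pixels), "k1" (the pictures are not rectified: a ray, as slopes to the right and down, at radius r is drawn at 1 + k1 r^2 times it, then the intrinsics apply), "origin" and "orientation" of the camera in the world. Camera axes: x right, y down, z forward; pixel columns grow to the right and rows downward; lengths in m; the calibration is good to about 2 mm. A picture is of the moment at which its call begins: read the wrist's pose just before it. camera_model takes no time and is no camera call; for the wrist camera it gives the pose at the moment of the call.
- close_job(): hands the job in, once; it reports no verdict.
Trained networks look in the newest picture that a camera, given by its name, has taken for a name from the list of things; names that differ only in an ending like _2 or _b are one class to them, and where a whole thing is asked for, a point or a joint stands for the part that bears it (a point fixed in the world has none). Each returns a list of dicts, best first, with "confidence" (0 to 1); they miss things now and then, are a little off and sometimes report something else, mostly with a low value. They report only what shows in the picture. A call takes as long as a camera call. They do not tell look-alikes from the thing itself.
- silhouettes(camera, query): "pixels" (384x512 bool, what is visible of it) and "rect" ([left, top, right, bottom] in pixels, round what is visible of it).
The state is a dict: "time": time; "joint_positions": joint angles; "qvel": joint speeds; "joint_torque": joint torques, N m; "tool_pos": TCP position; "ee_rot": TCP orientation; "wrist_force": force on the tool from outside, world axes, zero at the start; "wrist_torque": the same for the moment, N m; "width": finger opening in m.
Only numpy, scipy, OpenCV 4.12 (cv2) and the standard library are available. Lean on these libraries where they do the work, as an engineer would, in place of code of your own. Each camera call takes 0.05 s, during which the arm holds its last target. There are 200 camera calls.

### The job

Slide the filter cassette fully home against the back stop of the press, then clamp it by turning the two black knobs clockwise, alternately and in small steps so that the blue bar stays level all the way (knobs never more than about a quarter turn apart). Stop when both pads hold the cassette firmly, about 45 N on each, without crushing it, leave the bar level, let go and back away, and leave everything else on the bench where it is.

Things in the scene. Friction and masses are not known exactly. Their poses are not given: they have to be found in the camera images.
- press: twin-screw press fixed to the bench: aluminium bed 200 x 310 x 15 mm, two columns, a head plate (44 mm deep in x, 310 mm wide, top at z = 150 mm), two jack screws with knobs at y = +100 and -100 mm. Origin: underside of the bed between the screws; x points from the loading side to the back stop, y to the left knob, z up
- stop (a point): middle of the front face of the press's blue back stop, at x = 57, z = 30 mm in the press, axes as the press. The cassette slides along x on the bed (top at z = 15 mm) between two side guides with about 2 mm of play to each side; it is home when its block touches the stop, its origin then at x = 2 mm in the press
- cassette: loose white filter cassette with blue bands, 0.6 kg: block 110 (x) x 120 (y) x 30 (z) mm; origin under the centre of the block. A tongue 50 mm wide and 12 mm high runs from its front to x = -120 mm and carries an upright blue fin. It lies on the slippery bed, drawn out 30 to 45 mm from home towards -x
- fin (a point): the cassette's fin: 30 mm long in x, 12 mm thick in y, from z = 5 to 55 mm above the cassette's underside; this point is on its middle, 40 mm above the cassette's underside and 15 mm below the fin's top. Axes as the cassette's. Pinch it across its thickness
- bar: the press's blue moving bar, 34 x 235 x 18 mm, between bed and head plate, carried by both screws; origin at its centre, z axis upright when level, axes as the press. Its middle goes down by the mean travel of both screws; it tilts by 0.02 rad for each rad that one knob is ahead of the other
- bar_under (a point): middle of the bar's underside. Below it two orange sprung pads, 30 mm across, 45 mm left and right, hang on a yoke whose setting is unknown and not measured: at first 2.5 to 8.5 mm above the cassette's top. After touching, each pad's force grows 70 N per rad turned on both knobs, and each knob's torque by 0.004 N m per N on a pad: 0.18 N m above free turning at 45 N
- knob_left_grip (a point): left (+y of the press) knob: ribbed black round knob, 50 mm in diameter, 35 mm high, upright axis, atop a jack screw, a white line on its top; grip it at any angle. This point is on its axis, 22 mm above its underside, 13 mm below its top, 37 mm above the head plate; it does not move up or down as the knob turns
- knob_right_grip (a point): right (-y of the press) knob: ribbed black round knob, 50 mm in diameter, 35 mm high, upright axis, atop a jack screw, a white line on its top; grip it at any angle. This point is on its axis, 22 mm above its underside, 13 mm below its top, 37 mm above the head plate; it does not move up or down as the knob turns
- knob_left (a joint): turn of the left knob, rad; grows as it is turned clockwise seen from above, which lowers the bar at that screw by 4 mm per rad. Turning it free takes about 0.35 N m; it stays where it is left. Range -0.3 to 9; starts at 0, bar level
- knob_right (a joint): turn of the right knob, rad; grows as it is turned clockwise seen from above, which lowers the bar at that screw by 4 mm per rad. Turning it free takes about 0.35 N m; it stays where it is left. Range -0.3 to 9; starts at 0, bar level
- amber_bottle: bystander: brown glass bottle, 70 mm wide, 170 mm high, blue cap; origin: centre of its underside. Leave alone
- beaker: bystander: glass beaker, 68 mm wide, 80 mm high; origin: centre of its underside. Leave alone
- flask_a: bystander: glass long-necked flask, 62 mm wide, 150 mm high; origin: centre of its underside. Leave alone
- flask_b: bystander: smaller glass long-necked flask, 50 mm wide, 120 mm high; origin: centre of its underside. Leave alone
- dropper: bystander: small brown dropper bottle, 32 mm wide, 75 mm high, red cap; origin: centre of its underside. Leave alone
- gasket: bystander: flat blue spare gasket plate, 120 x 110 x 6 mm; origin: centre of its underside. Leave alone
- spanner: bystander: open-ended spanner, 150 mm long, lying flat; origin: centre of its underside. Leave alone
Things that resemble listed ones, but are neither listed nor needed, are in the scene too. Leave any purple look-alike of the cassette alone.

How it is judged:
By the outcome, as a careful person would: the job done as asked, in the order asked, and still so for the second after the job is handed in, with the robot touching nothing.
It also fails if it takes over 72 s, if anything falls off the work surface, if the arm or the gripper's body presses on something with over 40 N, if the wrist force passes 120 N, or if a joint passes its speed limit or range.

## Working session

There is one attempt and no reset: what is moved stays moved. The work goes in short steps, Python scripts to look and compute and a tool call to move; the robot and the scene stay as the last step left them, time stands still between calls to the robot, and variables do not carry over. Pictures are saved under pics/ and viewed, about 8 in all and at most 12, crops included, and the job is handed in when it is done.

Besides the shell and the picture viewer there is one more tool, called by a JSON object that holds its "name" and its "arguments", one argument or row to a line. step_arm: Moves the arm, as the interface text tells. Its arguments: {"type":"object","properties":{"steps":{"type":"array"}},"required":["steps"]}

```bash
mkdir -p pics; ls; cat > h.py <<'E'
from bench import *
import numpy as np, cv2
from scipy.spatial.transform import Rotation as R
def rot(o):
    o=np.array(o)
    return o if o.shape==(3,3) else (R.from_euler('xyz',o).as_matrix() if o.size==3 else R.from_quat(o).as_matrix())
def pts(cam,depth,uv,cm):
    K=np.array(cm['intrinsics']);uv=np.atleast_2d(uv)
    D=np.array([cm['k1'],0,0,0,0],float)
    n=cv2.undistortPoints(uv.astype(float).reshape(-1,1,2),K,D).reshape(-1,2)
    d=depth[uv[:,1].astype(int),uv[:,0].astype(int)]
    c=np.c_[n*d[:,None],d]
    return c@rot(cm['orientation']).T+np.array(cm['origin']),d
def proj(P,cm):
    K=np.array(cm['intrinsics']);Ro=rot(cm['orientation'])
    c=(np.atleast_2d(P)-cm['origin'])@Ro
    n=c[:,:2]/c[:,2:];r2=(n**2).sum(1,keepdims=True)
    n=n*(1+cm['k1']*r2)
    return n@K[:2,:2].T+K[:2,2]
def save(n,img): cv2.imwrite('pics/'+n+'.png',cv2.cvtColor(img,cv2.COLOR_RGB2BGR))
E
python3 - <<'E'
from h import *
o=get_obs();print(o)
ims=[]
for c in ("scene","top"):
    im,d=snapshot(c);cm=camera_model(c);print(c,cm)
    np.savez(c+'.npz',im=im,d=d);ims.append(im)
    for q in ("press","cassette","fin","bar","knob_left_grip","knob_right_grip","stop"):
        try:
            for s in silhouettes(c,q):
                v,u=np.nonzero(s['pixels']);P,dd=pts(c,d,np.c_[u,v],cm);P=P[dd>0]
                print(c,q,round(s['confidence'],2),s['rect'],np.median(P,0).round(3),P[:,2].max().round(3))
        except Exception as e: print(q,e)
save('a',ims[0]);save('b',ims[1])
E
```

```text
pics
{'time': 0.0, 'joint_positions': array([-1.29113262e+00,  8.79038268e-02,  1.37223932e+00, -3.68921812e-05,
        1.68363495e+00, -1.03131221e-01]), 'qvel': array([-0.00024508,  0.00036984,  0.00069072,  0.00163431, -0.00058086,
       -0.00133502]), 'joint_torque': array([ 4.36791424e-04, -3.40173376e+01, -3.02430689e+01,  7.19442498e-02,
        3.29017255e-02, -2.00842201e-04]), 'tool_pos': array([ 0.20524964, -0.50967889,  0.21233974]), 'ee_rot': array([-3.13941505e+00, -1.88516102e-04,  3.82790611e-01]), 'wrist_force': array([ 0.35558959,  0.19756559, -0.37377416]), 'wrist_torque': array([-2.56333276e-05, -2.07872838e-02, -4.72568640e-02]), 'width': 0.09418944608567577}
scene {'intrinsics': array([[405.88158328,   0.        , 247.78207402],
       [  0.        , 405.88158328, 186.51405236],
       [  0.        ,   0.        ,   1.        ]]), 'k1': 0.03428244799538621, 'origin': array([ 1.41683603e+00, -6.64967579e-04,  1.12956984e+00]), 'orientation': array([-2.40819497,  0.00780423,  1.56552055])}
scene press 0.68 [199.5, 194.8, 301.7, 264.0] [0.652 0.001 0.03 ] 0.205
s
[... 1258 characters left out ...]
144.5, 304.8, 205.5] [ 0.622 -0.002  0.019] 0.208
top cassette 0.86 [235.3, 171.6, 274.4, 214.4] [0.568 0.012 0.042] 0.079
top cassette 0.86 [184.3, 229.3, 239.1, 271.5] [0.353 0.142 0.028] 0.061
top cassette 0.81 [279.5, 226.3, 317.0, 278.7] [ 0.33  -0.131  0.028] 0.064
top fin 0.75 [234.5, 172.0, 273.6, 214.5] [0.568 0.012 0.042] 0.079
top fin 0.63 [182.5, 225.9, 240.9, 270.8] [0.353 0.141 0.028] 0.061
top fin 0.6 [279.5, 228.3, 316.6, 282.1] [ 0.33  -0.13   0.028] 0.064
top bar 0.19 [136.2, 237.5, 162.7, 275.3] [0.34  0.374 0.006] 0.018
top knob_right_grip 0.76 [279.7, 153.1, 294.2, 169.8] [ 0.624 -0.094  0.199] 0.206
top stop 0.74 [205.1, 143.4, 305.8, 204.8] [ 0.622 -0.002  0.019] 0.208
```

```bash
python3 - <<'E'
from h import *
T=[]
for c in ("scene","top"):
    z=np.load(c+'.npz');im,d=z['im'],z['d'];cm=camera_model(c)
    v,u=np.nonzero(d>0);P,_=pts(c,d,np.c_[u,v],cm)
    for s in (1,-1):
        m=(P[:,2]>.193)&(P[:,2]<.212)&(abs(P[:,1]-s*.1)<.04)&(abs(P[:,0]-.64)<.06)
        Q=P[m];m2=Q[:,2]>.197
        (x,y),r=cv2.minEnclosingCircle(Q[m2][:,:2].astype(np.float32)*1000)
        print(c,s,m.sum(),Q[m2].mean(0).round(4),'circ',x,y,r)
    # head plate, fin top
    m=(P[:,2]>.143)&(P[:,2]<.158)&(abs(P[:,1])<.06)&(abs(P[:,0]-.64)<.06)
    if m.sum(): 
        r=cv2.minAreaRect(P[m][:,:2].astype(np.float32)*1000);print('head',m.sum(),P[m].mean(0).round(3),r)
    m=(P[:,2]>.06)&(P[:,2]<.085)&(abs(P[:,1])<.06)&(P[:,0]>.4)&(P[:,0]<.58)
    if m.sum(): print('fin',m.sum(),P[m].mean(0).round(4),P[m].min(0),P[m].max(0),cv2.minAreaRect(P[m][:,:2].astype(np.float32)*1000))
    m=(P[:,2]>.023)&(P[:,2]<.035)&(abs(P[:,1])<.04)&(P[:,0]>.4)&(P[:,0]<.57)
    if m.sum(): print('tongue',cv2.minAreaRect(P[m][:,:2].astype(np.float32)*1000))
    T.append(cv2.resize(im[130:300,100:400] if c=='top' else im[130:300,150:350],(800,500) if c=='top' else (588,500),interpolation=cv2.INTER_CUBIC))
save('c1',T[0]);save('c2',T[1])
E
```

```text
scene 1 187 [0.6447 0.1022 0.1997] circ 643.083740234375 102.71908569335938 25.187219619750977
scene -1 178 [ 0.627  -0.0964  0.1996] circ 627.2691650390625 -96.39363098144531 25.434242248535156
head 471 [ 0.637 -0.001  0.149] ((635.1480712890625, -1.1608085632324219), (121.17436218261719, 47.968841552734375), 84.51087951660156)
fin 29 [0.4926 0.0157 0.0681] [0.47761732 0.0103986  0.06013794] [0.50502861 0.02120618 0.07319629] ((491.3230285644531, 15.802389144897461), (10.47113037109375, 27.54156494140625), 89.29841613769531)
tongue ((496.0075988769531, 14.209827423095703), (49.21416473388672, 40.75355529785156), 88.49531555175781)
top 1 201 [0.6427 0.1033 0.2002] circ 641.480712890625 102.92692565917969 26.2640438079834
top -1 198 [ 0.6259 -0.0948  0.2006] circ 626.62451171875 -95.87095642089844 24.82424545288086
head 503 [0.634 0.    0.149] ((634.2020263671875, -0.15203475952148438), (120.62096405029297, 45.74180603027344), 85.03933715820312)
fin 33 [0.4894 0.017  0.0687] [0.47495518 0.01266359 0.06058663] [0.50534579 0.02276633 0.07892866] ((490.1338195800781, 17.73919677734375), (9.94737720489502, 30.39112091064453), 89.42337036132812)
tongue ((506.9555358886719, 2.3570556640625), (75.58219909667969, 66.25066375732422), 85.1347427368164)
```

View pics/b.png

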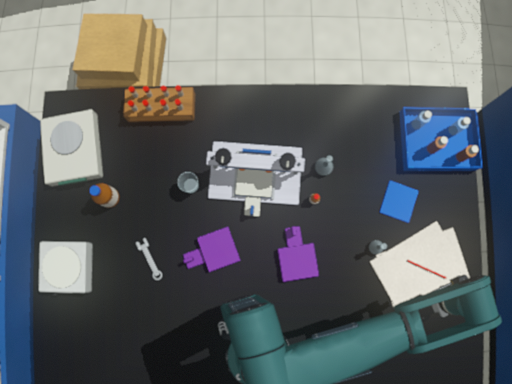

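View pics/c1.png

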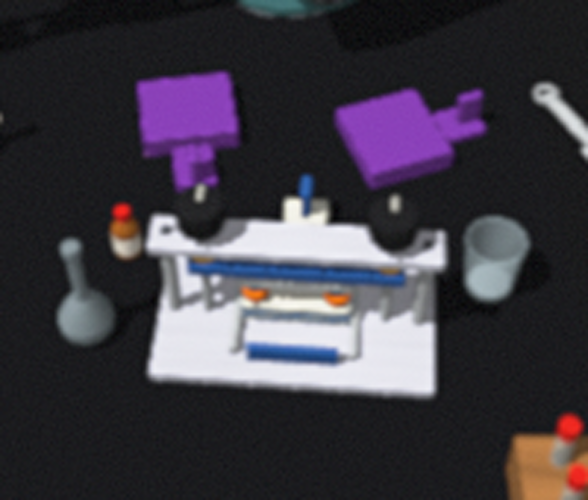

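The real cassette is the white one, at top pixels about (254,190) with its blue fin at (252,208). The purple pieces at (218,250) and (298,260) are look-alikes, so I leave them. In the enlarged scene crop the white block with the fin sits inside the press. I'm moving above the fin.

{"name": "step_arm", "arguments": {
  "steps": [
    {"jaw":0.6,"tx":0.46,"ty":-0.38,"az":0.46},
    {"jaw":0.6,"tx":0.46,"ty":-0.38,"az":0.46},
    {"jaw":0.6,"tx":0.46,"ty":-0.38,"az":0.46},
    {"jaw":0.6,"tx":0.46,"ty":-0.38,"az":0.46},
    {"jaw":0.6,"tx":0.46,"ty":-0.38,"az":0.46},
    {"jaw":0.6,"tx":0.46,"ty":-0.38,"az":0.46},
    {"jaw":0.6,"tx":0.46,"ty":-0.38,"az":0.46},
    {"jaw":0.6,"tx":0.46,"ty":-0.38,"az":0.46}
  ]
}}

```text
invalid input
```

{"name": "step_arm", "arguments": {
  "steps": [
    {"jaw":0.6,"tx":0.46,"ty":-0.38,"tz":0,"ax":0,"ay":0,"az":0.46},
    {"jaw":0.6,"tx":0.46,"ty":-0.38,"tz":0,"ax":0,"ay":0,"az":0.46},
    {"jaw":0.6,"tx":0.46,"ty":-0.38,"tz":0,"ax":0,"ay":0,"az":0.46},
    {"jaw":0.6,"tx":0.46,"ty":-0.38,"tz":0,"ax":0,"ay":0,"az":0.46},
    {"jaw":0.6,"tx":0.46,"ty":-0.38,"tz":0,"ax":0,"ay":0,"az":0.46},
    {"jaw":0.6,"tx":0.46,"ty":-0.38,"tz":0,"ax":0,"ay":0,"az":0.46},
    {"jaw":0.6,"tx":0.46,"ty":-0.38,"tz":0,"ax":0,"ay":0,"az":0.46},
    {"jaw":0.6,"tx":0.46,"ty":-0.38,"tz":0,"ax":0,"ay":0,"az":0.46}
  ]
}}

```text
time: 1.6
tool_pos: [0.3947, -0.1612, 0.2139]
ee_rot: [3.141, -0.001, -0.078]
wrist_force: [0.7, 0.0, -0.0]
width: 0.0562
```

{"name": "step_arm", "arguments": {
  "steps": [
    {"jaw":0.6,"tx":0.082,"ty":-0.185,"tz":0.05,"ax":0,"ay":0,"az":0},
    {"jaw":0.6,"tx":0.082,"ty":-0.185,"tz":0.05,"ax":0,"ay":0,"az":0},
    {"jaw":0.6,"tx":0.082,"ty":-0.185,"tz":0.05,"ax":0,"ay":0,"az":0},
    {"jaw":0.6,"tx":0.082,"ty":-0.185,"tz":0.05,"ax":0,"ay":0,"az":0},
    {"jaw":0.6,"tx":0.082,"ty":-0.185,"tz":0.05,"ax":0,"ay":0,"az":0},
    {"jaw":0.6,"tx":0.082,"ty":-0.185,"tz":0.05,"ax":0,"ay":0,"az":0}
  ]
}}

```text
time: 2.2
tool_pos: [0.4907, 0.0181, 0.1631]
ee_rot: [3.14, 0.001, -0.074]
wrist_force: [-0.0, -0.5, 0.4]
width: 0.0567
```

```bash
python3 - <<'E'
from h import *
cm=camera_model('wrist');im,d=snapshot('wrist');print(get_obs()['tool_pos'],cm)
np.savez('w.npz',im=im,d=d);save('w',im)
v,u=np.nonzero(d>0);P,_=pts('w',d,np.c_[u,v],cm)
m=(P[:,2]>.06)&(P[:,2]<.08)&(abs(P[:,1])<.05)&(P[:,0]>.45)&(P[:,0]<.54)
print('fin',m.sum(),P[m].mean(0),cv2.minAreaRect(P[m][:,:2].astype(np.float32)*1000))
for s in (1,-1):
    m=(P[:,2]>.193)&(P[:,2]<.212)&(abs(P[:,1]-s*.1)<.04)&(abs(P[:,0]-.64)<.06)
    if m.sum()>9:print(cv2.minEnclosingCircle(P[m][:,:2].astype(np.float32)*1000),m.sum())
E
```

```text
[0.49063704 0.01671671 0.16376733] {'intrinsics': array([[279.84953837,   0.        , 251.23645453],
       [  0.        , 279.84953837, 190.21546129],
       [  0.        ,   0.        ,   1.        ]]), 'k1': -0.06173230842179761, 'origin': array([0.55869644, 0.01232862, 0.33467732]), 'orientation': array([ 2.89688276e+00, -1.12690671e-03, -1.64526978e+00])}
fin 355 [0.48950338 0.01596606 0.06978973] ((488.63275146484375, 15.980423927307129), (10.947929382324219, 28.948440551757812), 85.73140716552734)
((622.172607421875, 104.18999481201172), 16.042598724365234) 818
((607.6610107421875, -94.6536865234375), 18.502241134643555) 1253
```

View pics/w.png

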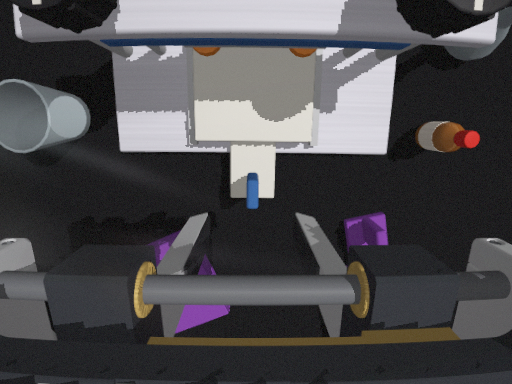

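Wrist view: the white cassette with its blue fin at (252,190) sits between the guides, and the fingers straddle it. The fin measures (0.489, 0.016), top at 0.070 as expected. I'll descend and grip.

{"name": "step_arm", "arguments": {
  "steps": [
    {"jaw":0.6,"tx":-0.001,"ty":0.001,"tz":0.05,"ax":0,"ay":0,"az":0},
    {"jaw":0.6,"tx":-0.001,"ty":0.001,"tz":0.1,"ax":0,"ay":0,"az":0},
    {"jaw":0.6,"tx":-0.001,"ty":0.001,"tz":0.118,"ax":0,"ay":0,"az":0},
    {"jaw":0.1,"tx":-0.001,"ty":0.001,"tz":0.118,"ax":0,"ay":0,"az":0},
    {"jaw":0.0,"tx":-0.001,"ty":0.001,"tz":0.118,"ax":0,"ay":0,"az":0},
    {"jaw":0.0,"tx":-0.001,"ty":0.001,"tz":0.118,"ax":0,"ay":0,"az":0},
    {"jaw":0.0,"tx":-0.001,"ty":0.001,"tz":0.118,"ax":0,"ay":0,"az":0},
    {"jaw":0.0,"tx":-0.001,"ty":0.001,"tz":0.118,"ax":0,"ay":0,"az":0}
  ]
}}

```text
time: 3.05
tool_pos: [0.4907, 0.0154, 0.0474]
ee_rot: [3.14, -0.004, -0.076]
wrist_force: [0.3, 0.2, -0.6]
width: 0.02
```

{"name": "step_arm", "arguments": {
  "steps": [
    {"jaw":0.0,"tx":0,"ty":0,"tz":0,"ax":0,"ay":0,"az":0},
    {"jaw":0.0,"tx":0,"ty":0,"tz":0,"ax":0,"ay":0,"az":0},
    {"jaw":0.0,"tx":0,"ty":0,"tz":0,"ax":0,"ay":0,"az":0},
    {"jaw":0.0,"tx":0.008,"ty":0,"tz":0,"ax":0,"ay":0,"az":0},
    {"jaw":0.0,"tx":0.016,"ty":0,"tz":0,"ax":0,"ay":0,"az":0},
    {"jaw":0.0,"tx":0.024,"ty":0,"tz":0,"ax":0,"ay":0,"az":0},
    {"jaw":0.0,"tx":0.028,"ty":0,"tz":0,"ax":0,"ay":0,"az":0}
  ]
}}

```text
time: 3.75
tool_pos: [0.52, 0.0132, 0.048]
ee_rot: [3.14, -0.005, -0.076]
wrist_force: [-1.8, 0.2, 5.5]
width: 0.012
```

{"name": "step_arm", "arguments": {
  "steps": [
    {"jaw":0.0,"tx":0.004,"ty":0,"tz":0,"ax":0,"ay":0,"az":0},
    {"jaw":0.0,"tx":0.008,"ty":0,"tz":0,"ax":0,"ay":0,"az":0},
    {"jaw":0.0,"tx":0.01,"ty":0,"tz":0,"ax":0,"ay":0,"az":0},
    {"jaw":0.0,"tx":0.012,"ty":0,"tz":0,"ax":0,"ay":0,"az":0}
  ]
}}

```text
time: 4.15
tool_pos: [0.5321, 0.0122, 0.048]
ee_rot: [3.14, -0.004, -0.077]
wrist_force: [-1.4, 0.5, 4.7]
width: 0.0115
```

{"name": "step_arm", "arguments": {
  "steps": [
    {"jaw":0.0,"tx":0.001,"ty":0,"tz":0,"ax":0,"ay":0,"az":0},
    {"jaw":0.0,"tx":0.002,"ty":0,"tz":0,"ax":0,"ay":0,"az":0},
    {"jaw":0.0,"tx":0.003,"ty":0,"tz":0,"ax":0,"ay":0,"az":0}
  ]
}}

```text
time: 4.45
tool_pos: [0.5328, 0.0125, 0.048]
ee_rot: [3.141, 0.001, -0.077]
wrist_force: [-8.2, 1.0, 10.2]
width: 0.0116
```

{"name": "step_arm", "arguments": {
  "steps": [
    {"jaw":0.0,"tx":0.002,"ty":0,"tz":0,"ax":0,"ay":0,"az":0},
    {"jaw":0.0,"tx":0.004,"ty":0,"tz":0,"ax":0,"ay":0,"az":0},
    {"jaw":0.0,"tx":0.004,"ty":0,"tz":0,"ax":0,"ay":0,"az":0}
  ]
}}

```text
time: 4.75
tool_pos: [0.5332, 0.0129, 0.0479]
ee_rot: [3.141, 0.01, -0.077]
wrist_force: [-10.1, 1.0, 10.4]
width: 0.012
```

```bash
python3 - <<'E'
from h import *
z0=np.load('scene.npz')['im']
cm=camera_model('scene');im,d=snapshot('scene');np.savez('s2.npz',im=im,d=d)
save('s2',cv2.resize(im[185:275,190:310],(800,600),interpolation=cv2.INTER_CUBIC))
o=get_obs();print(o['tool_pos'],o['wrist_force'],o['wrist_torque'])
# predicted pixels of the stop face top edge & block rear edge at home
Ry=R.from_euler('z',-.0768).as_matrix();O=np.array([.6346,.0034,0])
for p in ([57,0,30],[57,0,45],[57,-40,45]): print(p,(proj(O+Ry@(np.array(p)/1e3),cm)-[190,185])*800/120)
E
```

```text
[0.53320297 0.01286986 0.04791323] [-10.14553836   1.22020593  10.9392739 ] [ 0.42529898  1.62505906 -0.18476261]
[57, 0, 30] [[394.45769605 420.00358739]]
[57, 0, 45] [[394.29137736 402.45880495]]
[57, -40, 45] [[310.75280861 397.80207359]]
```

View pics/s2.png

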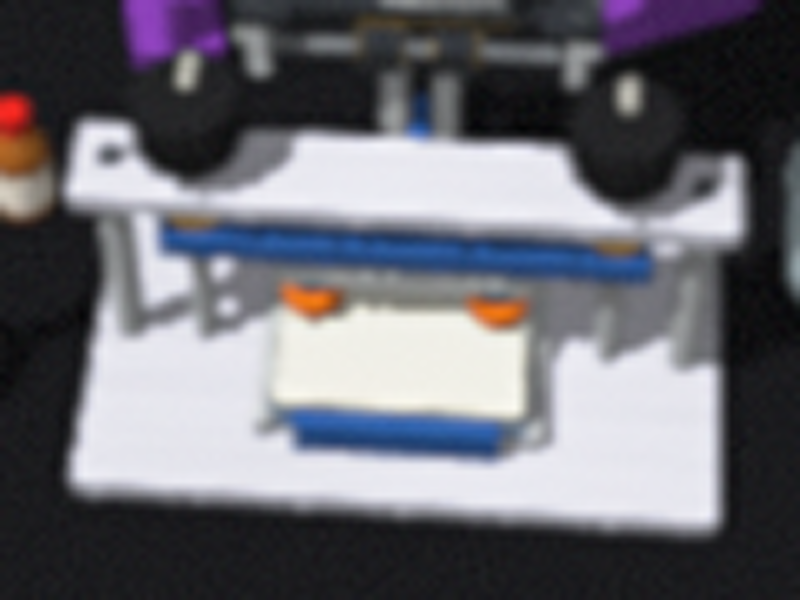

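The block's rear edge now meets the blue stop (crop row ~410), the arm stalled at about 10 N, and the 42 mm travel matches the expectation. The cassette is home, so I'll release, lift and go to the left knob.

{"name": "step_arm", "arguments": {
  "steps": [
    {"jaw":0.0,"tx":-0.001,"ty":0,"tz":0,"ax":0,"ay":0,"az":0},
    {"jaw":1.0,"tx":0,"ty":0,"tz":0,"ax":0,"ay":0,"az":0},
    {"jaw":1.0,"tx":0,"ty":0,"tz":0,"ax":0,"ay":0,"az":0},
    {"jaw":1.0,"tx":0,"ty":0,"tz":0,"ax":0,"ay":0,"az":0},
    {"jaw":1.0,"tx":0,"ty":0,"tz":-0.05,"ax":0,"ay":0,"az":0},
    {"jaw":1.0,"tx":0,"ty":0,"tz":-0.1,"ax":0,"ay":0,"az":0},
    {"jaw":1.0,"tx":0,"ty":0,"tz":-0.15,"ax":0,"ay":0,"az":0},
    {"jaw":1.0,"tx":0,"ty":0,"tz":-0.182,"ax":0,"ay":0,"az":0}
  ]
}}

```text
time: 5.6
tool_pos: [0.5361, 0.0127, 0.2342]
ee_rot: [3.141, 0.004, -0.077]
wrist_force: [0.4, -0.1, 0.2]
width: 0.0642
```

```bash
python3 - <<'E'
from h import *
o=get_obs();print(o['tool_pos'],o['ee_rot'],o['width'],o['joint_positions'])
cm=camera_model('wrist');im,d=snapshot('wrist');save('w2',im)
v,u=np.nonzero(d>0);P,_=pts('w',d,np.c_[u,v],cm)
for s in (1,-1):
    m=(P[:,2]>.195)&(P[:,2]<.212)&(abs(P[:,1]-s*.1)<.04)&(abs(P[:,0]-.64)<.06)
    if m.sum()>9:print(cv2.minEnclosingCircle(P[m][:,:2].astype(np.float32)*1000),m.sum(),P[m].mean(0))
m=(P[:,2]>.062)&(P[:,2]<.08)&(abs(P[:,1])<.05)&(P[:,0]>.48)&(P[:,0]<.58)
print('fin',m.sum(),P[m].mean(0),cv2.minAreaRect(P[m][:,:2].astype(np.float32)*1000))
yaw=o['ee_rot'][2];t=o['tool_pos']
for n,k in (('L',(.6423,.1028)),('R',(.627,-.0961))):
    D=np.array(k)-t[:2];print(n,'tx',D@[np.cos(yaw),np.sin(yaw)],'ty',D@[np.sin(yaw),-np.cos(yaw)])
E
```

```text
[0.53607217 0.01272278 0.23421532] [ 3.14093204  0.00392551 -0.07697523] 0.06420098373817536 [-8.15850861e-02  5.64208902e-02  1.36272176e+00 -6.87000290e-04
  1.72637238e+00  1.56608005e+00]
((640.7162475585938, 102.39066314697266), 26.64515495300293) 4009 [0.64115259 0.10137096 0.20019152]
((624.3792724609375, -95.19324493408203), 26.026260375976562) 3961 [ 0.62461449 -0.0947591   0.20020925]
fin 234 [0.52940515 0.01197296 0.06985032] ((529.1149291992188, 12.002504348754883), (11.236700057983398, 28.759037017822266), 85.82289123535156)
L tx 0.09898640662373505 ty -0.09797932896908021
R tx 0.09902696923720966 ty 0.10150826050624127
```

{"name": "step_arm", "arguments": {
  "steps": [
    {"jaw":1.0,"tx":0.04,"ty":-0.04,"tz":0,"ax":0,"ay":0,"az":-0.15},
    {"jaw":1.0,"tx":0.07,"ty":-0.07,"tz":0,"ax":0,"ay":0,"az":-0.3},
    {"jaw":1.0,"tx":0.098,"ty":-0.098,"tz":0,"ax":0,"ay":0,"az":-0.4},
    {"jaw":1.0,"tx":0.098,"ty":-0.098,"tz":0,"ax":0,"ay":0,"az":-0.4},
    {"jaw":1.0,"tx":0.098,"ty":-0.098,"tz":0,"ax":0,"ay":0,"az":-0.4}
  ]
}}

```text
time: 6.15
tool_pos: [0.6434, 0.1031, 0.2377]
ee_rot: [3.139, -0.001, 0.323]
wrist_force: [-0.9, -0.6, -0.7]
width: 0.0938
```

```bash
cat > st.py <<'E'
from h import *
import sys
o=get_obs();t=o['tool_pos'];yaw=o['ee_rot'][2];print('t',round(o['time'],2),t.round(4),o['ee_rot'].round(3),'w',o['width'].round(4),'F',o['wrist_force'].round(1),'T',o['wrist_torque'].round(3),'j6',o['joint_positions'][5].round(2),'tq6',o['joint_torque'][5].round(3))
for n,k in (('L',(.6417,.1026)),('R',(.626,-.0957))):
    D=np.array(k)-t[:2];print(n,'tx',(D@[np.cos(yaw),np.sin(yaw)]).round(4),'ty',(D@[np.sin(yaw),-np.cos(yaw)]).round(4),'tz',round(t[2]-.176,4))
E
python3 - <<'E'
from h import *
exec(open('st.py').read())
im,d=snapshot('scene');z=np.load('s2.npz')
save('s3',np.hstack([cv2.resize(i[205:262,215:285],(400,326),interpolation=cv2.INTER_CUBIC) for i in (z['im'],im)]))
for dd in (z['d'],d):
    v,u=np.nonzero(dd>0);P,_=pts('s',dd,np.c_[u,v],camera_model('scene'))
    Ry=R.from_euler('z',-.0768).as_matrix();Q=(P-[.6346,.0034,0])@Ry*1000
    m=(abs(Q[:,1])<50)&(Q[:,0]>25)&(Q[:,0]<75)&(Q[:,2]>35)&(Q[:,2]<60)
    h,e=np.histogram(Q[m,0],bins=range(25,77,4));print(h,e)
E
```

```text
Traceback (most recent call last):
AttributeError: 'float' object has no attribute 'round'
```

```bash
sed -i "s/o\['width'\].round(4)/round(o['width'],4)/" st.py
python3 - <<'E'
from h import *
exec(open('st.py').read())
im,d=snapshot('scene');z=np.load('s2.npz')
save('s3',np.hstack([cv2.resize(i[205:262,215:285],(400,326),interpolation=cv2.INTER_CUBIC) for i in (z['im'],im)]))
E
```

```text
t 6.15 [0.6434 0.1031 0.2377] [ 3.139e+00 -1.000e-03  3.230e-01] w 0.0938 F [-0.9 -0.6 -0.7] T [-0.013  0.05   0.019] j6 1.32 tq6 -0.016
L tx -0.0018 ty -0.0001 tz 0.0617
R tx -0.0796 ty 0.183 tz 0.0617
```

View pics/s3.png

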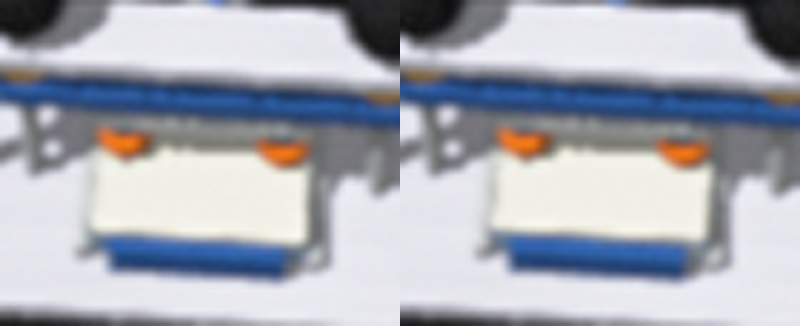

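Both crops (pushed on the left, released on the right) look identical: the block stays against the stop. Next I'll grip the left knob.

{"name": "step_arm", "arguments": {
  "steps": [
    {"jaw":1.0,"tx":-0.001,"ty":0,"tz":0.03,"ax":0,"ay":0,"az":0},
    {"jaw":0.7,"tx":-0.001,"ty":0,"tz":0.061,"ax":0,"ay":0,"az":0},
    {"jaw":0.4,"tx":-0.001,"ty":0,"tz":0.061,"ax":0,"ay":0,"az":0},
    {"jaw":0.3,"tx":-0.001,"ty":0,"tz":0.061,"ax":0,"ay":0,"az":0},
    {"jaw":0.3,"tx":-0.001,"ty":0,"tz":0.061,"ax":0,"ay":0,"az":0},
    {"jaw":0.3,"tx":-0.001,"ty":0,"tz":0.061,"ax":0,"ay":0,"az":0},
    {"jaw":0.3,"tx":-0.001,"ty":0,"tz":0.061,"ax":0,"ay":0,"az":0},
    {"jaw":0.3,"tx":-0.001,"ty":0,"tz":0.061,"ax":0,"ay":0,"az":0}
  ]
}}

```text
time: 7.0
tool_pos: [0.6426, 0.1036, 0.1804]
ee_rot: [3.141, -0.006, 0.323]
wrist_force: [-1.2, 3.3, 5.4]
width: 0.0495
```

```bash
python3 st.py
```

```text
t 7.0 [0.6426 0.1036 0.1804] [ 3.141 -0.006  0.323] w 0.0495 F [-1.2  3.3  5.4] T [ 0.84   0.412 -0.006] j6 1.32 tq6 -0.034
L tx -0.0012 ty 0.0006 tz 0.0044
R tx -0.0791 ty 0.1837 tz 0.0044
```

{"name": "step_arm", "arguments": {
  "steps": [
    {"jaw":0.3,"tx":0,"ty":0,"tz":0,"ax":0,"ay":0,"az":0.1},
    {"jaw":0.3,"tx":0,"ty":0,"tz":0,"ax":0,"ay":0,"az":0.2},
    {"jaw":0.3,"tx":0,"ty":0,"tz":0,"ax":0,"ay":0,"az":0.3},
    {"jaw":0.3,"tx":0,"ty":0,"tz":0,"ax":0,"ay":0,"az":0.4}
  ]
}}

```text
time: 7.4
tool_pos: [0.6426, 0.1038, 0.1804]
ee_rot: [-3.14, -0.006, -0.079]
wrist_force: [-0.3, 1.2, 0.4]
width: 0.0493
```

```bash
python3 st.py
```

```text
t 7.4 [0.6426 0.1038 0.1804] [-3.14  -0.006 -0.079] w 0.0493 F [-0.3  1.2  0.4] T [0.242 0.17  0.334] j6 1.72 tq6 -0.471
L tx -0.0008 ty 0.0012 tz 0.0044
R tx -0.0008 ty 0.2001 tz 0.0044
```

{"name": "step_arm", "arguments": {
  "steps": [
    {"jaw":0.8,"tx":0,"ty":0,"tz":0,"ax":0,"ay":0,"az":0},
    {"jaw":0.8,"tx":0,"ty":0,"tz":0,"ax":0,"ay":0,"az":0},
    {"jaw":0.8,"tx":0,"ty":0,"tz":-0.03,"ax":0,"ay":0,"az":0},
    {"jaw":0.8,"tx":0,"ty":0.01,"tz":-0.055,"ax":0,"ay":0,"az":-0.15},
    {"jaw":0.8,"tx":0,"ty":0.06,"tz":-0.055,"ax":0,"ay":0,"az":-0.3},
    {"jaw":0.8,"tx":0,"ty":0.11,"tz":-0.055,"ax":0,"ay":0,"az":-0.45},
    {"jaw":0.8,"tx":0,"ty":0.16,"tz":-0.055,"ax":0,"ay":0,"az":-0.6},
    {"jaw":0.8,"tx":-0.001,"ty":0.2,"tz":-0.055,"ax":0,"ay":0,"az":-0.6}
  ]
}}

```text
time: 8.2
tool_pos: [0.6252, -0.0978, 0.2353]
ee_rot: [3.138, -0.005, 0.525]
wrist_force: [0.1, 0.4, -0.3]
width: 0.0752
```

```bash
sed -i 's/.6417,.1026/.6422,.1036/' st.py; python3 st.py
```

```text
t 8.2 [ 0.6252 -0.0978  0.2353] [ 3.138 -0.005  0.525] w 0.0752 F [ 0.1  0.4 -0.3] T [-0.006  0.002 -0.064] j6 0.8 tq6 0.25
L tx 0.1157 ty -0.1658 tz 0.0593
R tx 0.0018 ty -0.0014 tz 0.0593
```

{"name": "step_arm", "arguments": {
  "steps": [
    {"jaw":0.8,"tx":0.001,"ty":-0.001,"tz":0.03,"ax":0,"ay":0,"az":0},
    {"jaw":0.7,"tx":0.001,"ty":-0.001,"tz":0.056,"ax":0,"ay":0,"az":0},
    {"jaw":0.3,"tx":0.001,"ty":-0.001,"tz":0.056,"ax":0,"ay":0,"az":0},
    {"jaw":0.3,"tx":0.001,"ty":-0.001,"tz":0.056,"ax":0,"ay":0,"az":0},
    {"jaw":0.3,"tx":0.001,"ty":-0.001,"tz":0.056,"ax":0,"ay":0,"az":0},
    {"jaw":0.3,"tx":0.001,"ty":-0.001,"tz":0.056,"ax":0,"ay":0,"az":0},
    {"jaw":0.3,"tx":0.001,"ty":-0.001,"tz":0.056,"ax":0,"ay":0,"az":0}
  ]
}}

```text
time: 8.9
tool_pos: [0.6259, -0.0957, 0.1804]
ee_rot: [3.138, -0.006, 0.526]
wrist_force: [-3.3, 2.2, -0.1]
width: 0.0497
```

{"name": "step_arm", "arguments": {
  "steps": [
    {"jaw":0.3,"tx":0,"ty":0,"tz":0,"ax":0,"ay":0,"az":0.1},
    {"jaw":0.3,"tx":0,"ty":0,"tz":0,"ax":0,"ay":0,"az":0.2},
    {"jaw":0.3,"tx":0,"ty":0,"tz":0,"ax":0,"ay":0,"az":0.3},
    {"jaw":0.3,"tx":0,"ty":0,"tz":0,"ax":0,"ay":0,"az":0.4},
    {"jaw":0.3,"tx":0,"ty":0,"tz":0,"ax":0,"ay":0,"az":0.5},
    {"jaw":0.3,"tx":0,"ty":0,"tz":0,"ax":0,"ay":0,"az":0.6},
    {"jaw":0.3,"tx":0,"ty":0,"tz":0,"ax":0,"ay":0,"az":0.7},
    {"jaw":0.3,"tx":0,"ty":0,"tz":0,"ax":0,"ay":0,"az":0.8}
  ]
}}

```text
time: 9.7
tool_pos: [0.6258, -0.0956, 0.1804]
ee_rot: [-3.14, -0.006, -0.276]
wrist_force: [-1.1, 2.2, -3.1]
width: 0.0493
```

```bash
python3 st.py
```

```text
t 9.7 [ 0.6258 -0.0956  0.1804] [-3.14  -0.006 -0.276] w 0.0493 F [-1.1  2.2 -3.1] T [-0.094  0.391  0.359] j6 1.61 tq6 -0.468
L tx -0.0386 ty -0.1961 tz 0.0044
R tx 0.0002 ty 0.0001 tz 0.0044
```

{"name": "step_arm", "arguments": {
  "steps": [
    {"jaw":0.8,"tx":0,"ty":0,"tz":0,"ax":0,"ay":0,"az":0},
    {"jaw":0.8,"tx":0,"ty":0,"tz":0,"ax":0,"ay":0,"az":0},
    {"jaw":0.8,"tx":0,"ty":0,"tz":-0.03,"ax":0,"ay":0,"az":0},
    {"jaw":0.8,"tx":-0.002,"ty":-0.01,"tz":-0.055,"ax":0,"ay":0,"az":-0.15},
    {"jaw":0.8,"tx":-0.012,"ty":-0.06,"tz":-0.055,"ax":0,"ay":0,"az":-0.3},
    {"jaw":0.8,"tx":-0.021,"ty":-0.108,"tz":-0.055,"ax":0,"ay":0,"az":-0.45},
    {"jaw":0.8,"tx":-0.031,"ty":-0.155,"tz":-0.055,"ax":0,"ay":0,"az":-0.6},
    {"jaw":0.8,"tx":-0.0385,"ty":-0.196,"tz":-0.055,"ax":0,"ay":0,"az":-0.75}
  ]
}}

```text
time: 10.5
tool_pos: [0.6425, 0.1057, 0.2369]
ee_rot: [3.137, -0.008, 0.482]
wrist_force: [1.1, -1.4, -0.3]
width: 0.0752
```

```bash
sed -i 's/.626,-.0957/.6258,-.0957/' st.py;python3 st.py
```

```text
t 10.5 [0.6425 0.1057 0.2369] [ 3.137 -0.008  0.482] w 0.0752 F [ 1.1 -1.4 -0.3] T [-0.114  0.037 -0.016] j6 1.17 tq6 0.744
L tx -0.0012 ty 0.0017 tz 0.0609
R tx -0.1082 ty 0.1707 tz 0.0609
```

{"name": "step_arm", "arguments": {
  "steps": [
    {"jaw":0.8,"tx":-0.001,"ty":0.0015,"tz":0.03,"ax":0,"ay":0,"az":0},
    {"jaw":0.7,"tx":-0.001,"ty":0.0015,"tz":0.057,"ax":0,"ay":0,"az":0},
    {"jaw":0.3,"tx":-0.001,"ty":0.0015,"tz":0.057,"ax":0,"ay":0,"az":0},
    {"jaw":0.3,"tx":-0.001,"ty":0.0015,"tz":0.057,"ax":0,"ay":0,"az":0},
    {"jaw":0.3,"tx":-0.001,"ty":0.0015,"tz":0.057,"ax":0,"ay":0,"az":0},
    {"jaw":0.3,"tx":-0.001,"ty":0.0015,"tz":0.057,"ax":0,"ay":0,"az":0},
    {"jaw":0.3,"tx":-0.001,"ty":0.0015,"tz":0.057,"ax":0,"ay":0,"az":0}
  ]
}}

```text
time: 11.2
tool_pos: [0.6436, 0.1039, 0.1818]
ee_rot: [3.136, -0.011, 0.482]
wrist_force: [-0.4, 1.5, 0.0]
width: 0.0495
```

{"name": "step_arm", "arguments": {
  "steps": [
    {"jaw":0.3,"tx":0,"ty":0,"tz":0,"ax":0,"ay":0,"az":0.1},
    {"jaw":0.3,"tx":0,"ty":0,"tz":0,"ax":0,"ay":0,"az":0.2},
    {"jaw":0.3,"tx":0,"ty":0,"tz":0,"ax":0,"ay":0,"az":0.3},
    {"jaw":0.3,"tx":0,"ty":0,"tz":0,"ax":0,"ay":0,"az":0.4}
  ]
}}

```text
time: 11.6
tool_pos: [0.6436, 0.1037, 0.1818]
ee_rot: [3.14, -0.013, 0.079]
wrist_force: [0.1, 1.1, -2.4]
width: 0.0494
```

```bash
python3 st.py
```

```text
t 11.6 [0.6436 0.1037 0.1818] [ 3.14  -0.013  0.079] w 0.0494 F [ 0.1  1.1 -2.4] T [-0.278  0.038  0.285] j6 1.57 tq6 -0.466
L tx -0.0014 ty -0.0 tz 0.0058
R tx -0.0334 ty 0.1974 tz 0.0058
```

{"name": "step_arm", "arguments": {
  "steps": [
    {"jaw":0.3,"tx":0,"ty":0,"tz":0,"ax":0,"ay":0,"az":0.1},
    {"jaw":0.3,"tx":0,"ty":0,"tz":0,"ax":0,"ay":0,"az":0.2},
    {"jaw":0.3,"tx":0,"ty":0,"tz":0,"ax":0,"ay":0,"az":0.3},
    {"jaw":0.3,"tx":0,"ty":0,"tz":0,"ax":0,"ay":0,"az":0.4}
  ]
}}

```text
time: 12.0
tool_pos: [0.6435, 0.1034, 0.1819]
ee_rot: [-3.139, -0.012, -0.324]
wrist_force: [-1.0, 0.2, -2.1]
width: 0.0494
```

```bash
python3 st.py
```

```text
t 12.0 [0.6435 0.1034 0.1819] [-3.139 -0.012 -0.324] w 0.0494 F [-1.   0.2 -2.1] T [-0.361  0.253  0.383] j6 1.97 tq6 -0.464
L tx -0.0013 ty 0.0002 tz 0.0059
R tx 0.0467 ty 0.1944 tz 0.0059
```

{"name": "step_arm", "arguments": {
  "steps": [
    {"jaw":0.8,"tx":0,"ty":0,"tz":0,"ax":0,"ay":0,"az":0},
    {"jaw":0.8,"tx":0,"ty":0,"tz":0,"ax":0,"ay":0,"az":0},
    {"jaw":0.8,"tx":0,"ty":0,"tz":-0.03,"ax":0,"ay":0,"az":0},
    {"jaw":0.8,"tx":0.002,"ty":0.01,"tz":-0.055,"ax":0,"ay":-0.01,"az":-0.15},
    {"jaw":0.8,"tx":0.014,"ty":0.06,"tz":-0.055,"ax":0,"ay":-0.01,"az":-0.3},
    {"jaw":0.8,"tx":0.026,"ty":0.108,"tz":-0.055,"ax":0,"ay":-0.01,"az":-0.45},
    {"jaw":0.8,"tx":0.037,"ty":0.155,"tz":-0.055,"ax":0,"ay":-0.01,"az":-0.6},
    {"jaw":0.8,"tx":0.0465,"ty":0.194,"tz":-0.055,"ax":0,"ay":-0.01,"az":-0.75}
  ]
}}

```text
time: 12.8
tool_pos: [0.6249, -0.0974, 0.238]
ee_rot: [3.137, -0.003, 0.415]
wrist_force: [-0.0, -0.1, -0.3]
width: 0.0753
```

```bash
python3 st.py
```

```text
t 12.8 [ 0.6249 -0.0974  0.238 ] [ 3.137e+00 -3.000e-03  4.150e-01] w 0.0753 F [-0.  -0.1 -0.3] T [-0.007 -0.063  0.08 ] j6 0.91 tq6 1.81
L tx 0.0969 ty -0.177 tz 0.062
R tx 0.0015 ty -0.0012 tz 0.062
```

{"name": "step_arm", "arguments": {
  "steps": [
    {"jaw":0.8,"tx":0.001,"ty":-0.001,"tz":0.03,"ax":0,"ay":0,"az":0},
    {"jaw":0.7,"tx":0.001,"ty":-0.001,"tz":0.06,"ax":0,"ay":0,"az":0},
    {"jaw":0.3,"tx":0.001,"ty":-0.001,"tz":0.06,"ax":0,"ay":0,"az":0},
    {"jaw":0.3,"tx":0.001,"ty":-0.001,"tz":0.06,"ax":0,"ay":0,"az":0},
    {"jaw":0.3,"tx":0.001,"ty":-0.001,"tz":0.06,"ax":0,"ay":0,"az":0},
    {"jaw":0.3,"tx":0.001,"ty":-0.001,"tz":0.06,"ax":0,"ay":0,"az":0},
    {"jaw":0.3,"tx":0.001,"ty":-0.001,"tz":0.06,"ax":0,"ay":0,"az":0}
  ]
}}

```text
time: 13.5
tool_pos: [0.6261, -0.0956, 0.1797]
ee_rot: [3.137, -0.005, 0.416]
wrist_force: [-1.9, 2.4, 1.1]
width: 0.0494
```

{"name": "step_arm", "arguments": {
  "steps": [
    {"jaw":0.3,"tx":0,"ty":0,"tz":0,"ax":0,"ay":0,"az":0.1},
    {"jaw":0.3,"tx":0,"ty":0,"tz":0,"ax":0,"ay":0,"az":0.2},
    {"jaw":0.3,"tx":0,"ty":0,"tz":0,"ax":0,"ay":0,"az":0.3},
    {"jaw":0.3,"tx":0,"ty":0,"tz":0,"ax":0,"ay":0,"az":0.4}
  ]
}}

```text
time: 13.9
tool_pos: [0.626, -0.0956, 0.1798]
ee_rot: [3.138, -0.006, 0.014]
wrist_force: [-0.7, 1.6, -2.1]
width: 0.0494
```

```bash
python3 st.py
```

```text
t 13.9 [ 0.626  -0.0956  0.1798] [ 3.138 -0.006  0.014] w 0.0494 F [-0.7  1.6 -2.1] T [-0.039  0.278  0.319] j6 1.32 tq6 -0.47
L tx 0.0189 ty -0.199 tz 0.0038
R tx -0.0002 ty 0.0001 tz 0.0038
```

{"name": "step_arm", "arguments": {
  "steps": [
    {"jaw":0.3,"tx":0,"ty":0,"tz":0,"ax":0,"ay":0,"az":0.1},
    {"jaw":0.3,"tx":0,"ty":0,"tz":0,"ax":0,"ay":0,"az":0.2},
    {"jaw":0.3,"tx":0,"ty":0,"tz":0,"ax":0,"ay":0,"az":0.3},
    {"jaw":0.3,"tx":0,"ty":0,"tz":0,"ax":0,"ay":0,"az":0.4}
  ]
}}

```text
time: 14.3
tool_pos: [0.626, -0.0956, 0.1798]
ee_rot: [3.14, -0.007, -0.389]
wrist_force: [-0.3, 0.2, -3.2]
width: 0.0495
```

```bash
python3 st.py
```

```text
t 14.3 [ 0.626  -0.0956  0.1798] [ 3.14  -0.007 -0.389] w 0.0495 F [-0.3  0.2 -3.2] T [-0.094  0.395  0.398] j6 1.72 tq6 -0.422
L tx -0.0605 ty -0.1905 tz 0.0038
R tx -0.0001 ty 0.0002 tz 0.0038
```

{"name": "step_arm", "arguments": {
  "steps": [
    {"jaw":0.8,"tx":0,"ty":0,"tz":0,"ax":0,"ay":0,"az":0},
    {"jaw":0.8,"tx":0,"ty":0,"tz":0,"ax":0,"ay":0,"az":0},
    {"jaw":0.8,"tx":0,"ty":0,"tz":-0.03,"ax":0,"ay":0,"az":0},
    {"jaw":0.8,"tx":-0.003,"ty":-0.01,"tz":-0.055,"ax":0,"ay":-0.005,"az":-0.15},
    {"jaw":0.8,"tx":-0.018,"ty":-0.057,"tz":-0.055,"ax":0,"ay":-0.005,"az":-0.3},
    {"jaw":0.8,"tx":-0.033,"ty":-0.104,"tz":-0.055,"ax":0,"ay":-0.005,"az":-0.45},
    {"jaw":0.8,"tx":-0.048,"ty":-0.15,"tz":-0.055,"ax":0,"ay":-0.005,"az":-0.6},
    {"jaw":0.8,"tx":-0.0605,"ty":-0.1895,"tz":-0.055,"ax":0,"ay":-0.005,"az":-0.75}
  ]
}}

```text
time: 15.1
tool_pos: [0.6421, 0.1051, 0.2353]
ee_rot: [3.137, -0.002, 0.37]
wrist_force: [0.0, -0.6, 0.3]
width: 0.0748
```

```bash
python3 st.py
```

```text
t 15.1 [0.6421 0.1051 0.2353] [ 3.137e+00 -2.000e-03  3.700e-01] w 0.0748 F [ 0.  -0.6  0.3] T [0.006 0.035 0.067] j6 1.28 tq6 0.75
L tx -0.0004 ty 0.0015 tz 0.0593
R tx -0.0877 ty 0.1814 tz 0.0593
```

{"name": "step_arm", "arguments": {
  "steps": [
    {"jaw":0.8,"tx":0,"ty":0.001,"tz":0.03,"ax":0,"ay":0,"az":0},
    {"jaw":0.7,"tx":0,"ty":0.001,"tz":0.057,"ax":0,"ay":0,"az":0},
    {"jaw":0.3,"tx":0,"ty":0.001,"tz":0.057,"ax":0,"ay":0,"az":0},
    {"jaw":0.3,"tx":0,"ty":0.001,"tz":0.057,"ax":0,"ay":0,"az":0},
    {"jaw":0.3,"tx":0,"ty":0.001,"tz":0.057,"ax":0,"ay":0,"az":0},
    {"jaw":0.3,"tx":0,"ty":0.001,"tz":0.057,"ax":0,"ay":0,"az":0},
    {"jaw":0.3,"tx":0,"ty":0.001,"tz":0.057,"ax":0,"ay":0,"az":0}
  ]
}}

```text
time: 15.8
tool_pos: [0.6435, 0.1039, 0.1803]
ee_rot: [3.136, -0.005, 0.369]
wrist_force: [-0.4, 0.3, 1.7]
width: 0.05
```

{"name": "step_arm", "arguments": {
  "steps": [
    {"jaw":0.3,"tx":0,"ty":0,"tz":0,"ax":0,"ay":0,"az":0.1},
    {"jaw":0.3,"tx":0,"ty":0,"tz":0,"ax":0,"ay":0,"az":0.2},
    {"jaw":0.3,"tx":0,"ty":0,"tz":0,"ax":0,"ay":0,"az":0.3},
    {"jaw":0.3,"tx":0,"ty":0,"tz":0,"ax":0,"ay":0,"az":0.4}
  ]
}}

```text
time: 16.2
tool_pos: [0.6435, 0.1037, 0.1803]
ee_rot: [3.138, -0.007, -0.034]
wrist_force: [-0.2, 0.8, -2.5]
width: 0.0495
```

```bash
python3 st.py
```

```text
t 16.2 [0.6435 0.1037 0.1803] [ 3.138 -0.007 -0.034] w 0.0495 F [-0.2  0.8 -2.5] T [-0.191  0.051  0.43 ] j6 1.68 tq6 -0.374
L tx -0.0013 ty 0.0001 tz 0.0043
R tx -0.011 ty 0.1998 tz 0.0043
```

{"name": "step_arm", "arguments": {
  "steps": [
    {"jaw":0.3,"tx":0,"ty":0,"tz":0,"ax":0,"ay":0,"az":0.1},
    {"jaw":0.3,"tx":0,"ty":0,"tz":0,"ax":0,"ay":0,"az":0.2},
    {"jaw":0.3,"tx":0,"ty":0,"tz":0,"ax":0,"ay":0,"az":0.3}
  ]
}}

```text
time: 16.5
tool_pos: [0.6434, 0.1035, 0.1804]
ee_rot: [3.14, -0.008, -0.336]
wrist_force: [0.5, 0.7, -2.8]
width: 0.0495
```

```bash
python3 st.py; python3 -c "
from h import *
im,d=snapshot('scene');save('s4',cv2.resize(im[205:262,215:285],(740,600),interpolation=cv2.INTER_CUBIC))
o=get_obs();print(o['wrist_torque'],o['joint_torque'][5])"
```

```text
t 16.5 [0.6434 0.1035 0.1804] [ 3.14  -0.008 -0.336] w 0.0495 F [ 0.5  0.7 -2.8] T [-0.145  0.176  0.474] j6 1.98 tq6 -0.316
L tx -0.0012 ty 0.0003 tz 0.0044
R tx 0.0492 ty 0.1938 tz 0.0044
[-0.09369557  0.19920809  0.07731727] 0.47769393771886826
```

View pics/s4.png

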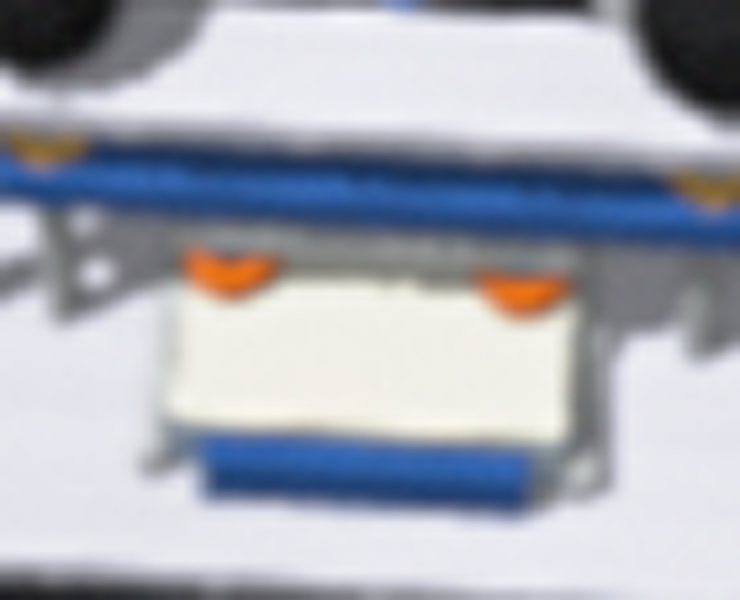

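The pads have touched (torque is rising, contact at about 1.3 rad), and the bar looks level in the view. At 4 mm per rad the target is about 1.94 rad on each knob. The right knob is next.

```bash
python3 st.py
```

```text
t 16.55 [0.6434 0.1035 0.1803] [ 3.14  -0.008 -0.339] w 0.0496 F [-0.1  1.9 -2.5] T [-0.094  0.199  0.077] j6 1.98 tq6 0.478
L tx -0.0012 ty 0.0003 tz 0.0043
R tx 0.0497 ty 0.1937 tz 0.0043
```

{"name": "step_arm", "arguments": {
  "steps": [
    {"jaw":0.8,"tx":0,"ty":0,"tz":0,"ax":0,"ay":0,"az":0},
    {"jaw":0.8,"tx":0,"ty":0,"tz":0,"ax":0,"ay":0,"az":0},
    {"jaw":0.8,"tx":0,"ty":0,"tz":-0.03,"ax":0,"ay":0,"az":0},
    {"jaw":0.8,"tx":0.003,"ty":0.01,"tz":-0.055,"ax":0,"ay":-0.006,"az":-0.1},
    {"jaw":0.8,"tx":0.014,"ty":0.06,"tz":-0.055,"ax":0,"ay":-0.006,"az":-0.2},
    {"jaw":0.8,"tx":0.026,"ty":0.108,"tz":-0.055,"ax":0,"ay":-0.006,"az":-0.3},
    {"jaw":0.8,"tx":0.039,"ty":0.155,"tz":-0.055,"ax":0,"ay":-0.006,"az":-0.4},
    {"jaw":0.8,"tx":0.049,"ty":0.193,"tz":-0.055,"ax":0,"ay":-0.006,"az":-0.4}
  ]
}}

```text
time: 17.35
tool_pos: [0.6248, -0.0974, 0.2371]
ee_rot: [3.137, -0.002, 0.062]
wrist_force: [0.6, 0.3, -0.4]
width: 0.075
```

```bash
python3 st.py
```

```text
t 17.35 [ 0.6248 -0.0974  0.2371] [ 3.137e+00 -2.000e-03  6.200e-02] w 0.075 F [ 0.6  0.3 -0.4] T [ 0.05  -0.014  0.056] j6 1.27 tq6 0.078
L tx 0.0299 ty -0.1995 tz 0.0611
R tx 0.0011 ty -0.0016 tz 0.0611
```

{"name": "step_arm", "arguments": {
  "steps": [
    {"jaw":0.8,"tx":0.001,"ty":-0.001,"tz":0.03,"ax":0,"ay":0,"az":0},
    {"jaw":0.7,"tx":0.001,"ty":-0.001,"tz":0.058,"ax":0,"ay":0,"az":0},
    {"jaw":0.3,"tx":0.001,"ty":-0.001,"tz":0.058,"ax":0,"ay":0,"az":0},
    {"jaw":0.3,"tx":0.001,"ty":-0.001,"tz":0.058,"ax":0,"ay":0,"az":0},
    {"jaw":0.3,"tx":0.001,"ty":-0.001,"tz":0.058,"ax":0,"ay":0,"az":0},
    {"jaw":0.3,"tx":0.001,"ty":-0.001,"tz":0.058,"ax":0,"ay":0,"az":0},
    {"jaw":0.3,"tx":0.001,"ty":-0.001,"tz":0.058,"ax":0,"ay":0,"az":0}
  ]
}}

```text
time: 18.05
tool_pos: [0.6264, -0.0956, 0.1807]
ee_rot: [3.138, -0.004, 0.063]
wrist_force: [-0.2, 3.6, 0.2]
width: 0.0495
```

{"name": "step_arm", "arguments": {
  "steps": [
    {"jaw":0.3,"tx":0,"ty":0,"tz":0,"ax":0,"ay":0,"az":0.1},
    {"jaw":0.3,"tx":0,"ty":0,"tz":0,"ax":0,"ay":0,"az":0.2},
    {"jaw":0.3,"tx":0,"ty":0,"tz":0,"ax":0,"ay":0,"az":0.3}
  ]
}}

```text
time: 18.35
tool_pos: [0.6263, -0.0957, 0.1807]
ee_rot: [3.138, -0.005, -0.239]
wrist_force: [-0.8, 1.4, -3.1]
width: 0.0499
```

```bash
python3 st.py
```

```text
t 18.35 [ 0.6263 -0.0957  0.1807] [ 3.138 -0.005 -0.239] w 0.0499 F [-0.8  1.4 -3.1] T [0.077 0.167 0.574] j6 1.57 tq6 -0.285
L tx -0.0317 ty -0.1974 tz 0.0047
R tx -0.0005 ty 0.0002 tz 0.0047
```

Right-knob load is 0.18 N m above free, so about 45 N. By turn count the knobs are 1.916 and 1.909 rad. I'll release, back away and check.

{"name": "step_arm", "arguments": {
  "steps": [
    {"jaw":0.8,"tx":0,"ty":0,"tz":0,"ax":0,"ay":0,"az":0},
    {"jaw":1.0,"tx":0,"ty":0,"tz":0,"ax":0,"ay":0,"az":0},
    {"jaw":1.0,"tx":0,"ty":0,"tz":-0.03,"ax":0,"ay":0,"az":0},
    {"jaw":1.0,"tx":0,"ty":0,"tz":-0.06,"ax":0,"ay":0,"az":0},
    {"jaw":1.0,"tx":-0.05,"ty":-0.04,"tz":-0.08,"ax":0,"ay":0,"az":-0.05},
    {"jaw":1.0,"tx":-0.1,"ty":-0.08,"tz":-0.08,"ax":0,"ay":0,"az":-0.1},
    {"jaw":1.0,"tx":-0.12,"ty":-0.1,"tz":-0.08,"ax":0,"ay":0,"az":-0.16},
    {"jaw":1.0,"tx":-0.12,"ty":-0.1,"tz":-0.08,"ax":0,"ay":0,"az":-0.16}
  ]
}}

```text
time: 19.15
tool_pos: [0.5313, 0.0335, 0.2623]
ee_rot: [3.138, -0.008, -0.072]
wrist_force: [-0.1, -0.7, -0.4]
width: 0.0938
```

```bash
python3 - <<'E'
from h import *
exec(open('st.py').read())
cm=camera_model('wrist');im,d=snapshot('wrist')
v,u=np.nonzero(d>0);P,_=pts('w',d,np.c_[u,v],cm)
# rectified top-down patches of knob tops (z=.2): white line angle
def patch(im,cm,c,h=.03,n=240):
    g=np.linspace(-h,h,n);X,Y=np.meshgrid(g,g)
    W=np.c_[(c[0]-Y).ravel(),(c[1]-X).ravel(),np.full(n*n,.2)]
    q=proj(W,cm).astype(np.float32).reshape(n,n,2)
    return cv2.remap(im,q[...,0],q[...,1],cv2.INTER_LINEAR)
def ang(p):
    g=p.min(2).astype(float);n=len(g);yy,xx=np.mgrid[:n,:n]-n/2
    m=(g>140)&(np.hypot(xx,yy)<n*.36)
    a=np.c_[-yy[m],-xx[m]];return m.sum(),np.arctan2(a.mean(0)[1],a.mean(0)[0]).round(3),cv2.fitLine(a.astype(np.float32),cv2.DIST_L2,0,.01,.01).ravel().round(3) if m.sum()>5 else 0
A=[]
KL,KR=(.6425,.1034),(.626,-.0957)
pw=[patch(im,cm,k) for k in((.6405,.1028),(.6242,-.0955))]
i0=np.load('top.npz')['im'];ct=camera_model('top');it,_=snapshot('top')
for n,I in(('before',i0),('now',it)):
    p=[patch(I,ct,k) for k in (KL,KR)];A.append(np.hstack(p));print(n,[ang(x) for x in p])
print('wrist',[ang(x) for x in pw]);A.append(np.hstack(pw))
m=(P[:,2]>.062)&(P[:,2]<.08)&(abs(P[:,1])<.05)&(P[:,0]>.48)&(P[:,0]<.58)
if m.sum()>9:print('fin',m.sum(),cv2.minAreaRect(P[m][:,:2].astype(np.float32)*1000))
s,_=snapshot('scene')
A=np.hstack([A[0],np.zeros((240,20,3),np.uint8)]) , A[1], A[2]
C=np.zeros((600,800,3),np.uint8)
C[:160,:320]=cv2.resize(A[0][:,:480],(320,160));C[160:320,:320]=cv2.resize(A[1],(320,160));C[320:480,:320]=cv2.resize(A[2],(320,160))
C[:400,330:]=cv2.resize(s[190:270,203:297],(470,400),interpolation=cv2.INTER_CUBIC)
save('f',C)
E
```

```text
t 19.15 [0.5313 0.0335 0.2623] [ 3.138 -0.008 -0.072] w 0.0938 F [-0.1 -0.7 -0.4] T [0.005 0.047 0.013] j6 1.6 tq6 -0.113
L tx 0.1055 ty -0.078 tz 0.0863
R tx 0.1036 ty 0.122 tz 0.0863
before [(np.int64(1398), np.float64(2.973), array([  0.996,  -0.092, -47.541,   8.103], dtype=float32)), (np.int64(1460), np.float64(3.0), array([  0.992,  -0.13 , -47.383,   6.778], dtype=float32))]
now [(np.int64(0), np.float64(nan), 0), (np.int64(1353), np.float64(1.104), array([ 0.45 ,  0.893, 24.131, 47.892], dtype=float32))]
wrist [(np.int64(1121), np.float64(1.08), array([ 0.412,  0.911, 24.745, 46.325], dtype=float32)), (np.int64(1338), np.float64(1.076), array([ 0.407,  0.913, 22.838, 42.357], dtype=float32))]
fin 209 ((528.5733032226562, 11.730592727661133), (12.061893463134766, 29.176525115966797), 86.06942749023438)<stdin>:14: RuntimeWarning: Mean of empty slice.
  ret = um.true_divide(
```

View pics/f.png

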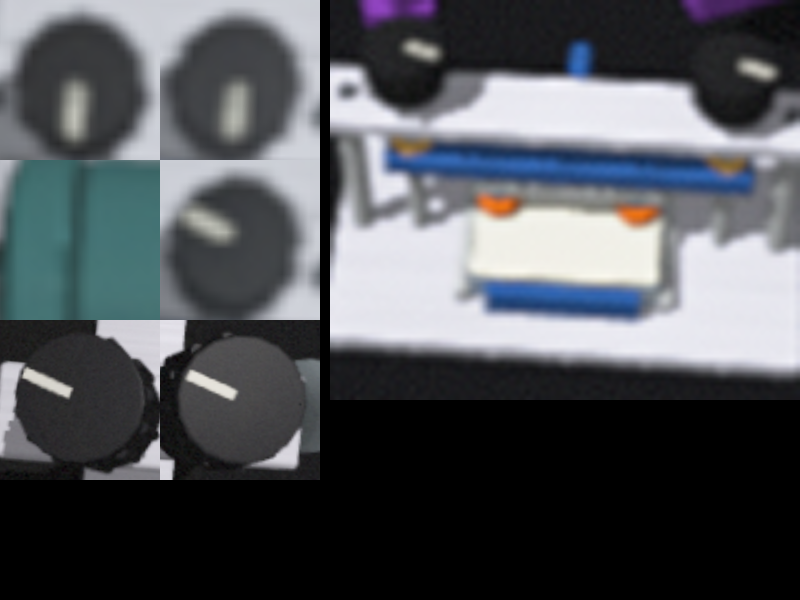

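The knob lines are parallel (fit 1.146 and 1.152 rad, about 1.91 rad from the start), the bar is level, the pads are on the cassette and the block is against the stop. The gripper is clear, so I'm handing in.

```bash
python3 -c "
from bench import *
print(close_job())"
```

```text
the job is handed in; nothing more can be done
None
```

The cassette is home against the back stop and clamped at about 45 N per pad with the bar level. I handed the job in at about 19 s with the gripper open and clear; no verdict was reported.

- **Cassette:** I slid it by its fin about 41 mm, until the arm stalled at about 10 N against the stop. Views after release and after clamping showed it still at the stop.
- **Knobs:** I turned them alternately, ending at 1.916 rad (left) and 1.909 rad (right). They were never more than about 0.4 rad apart, and their white lines ended parallel.
- **Clamping force:** The pads touched at about 1.3 rad, which puts them at about 43 N by turn count. The torque rise at joint 6 on the last right-hand stroke gives about 45 N.
- **Disagreeing check:** One noisy wrist-torque reading suggested about 59 N (noise around 9 N). I went with the two estimates that agreed.
- **Unverified:** The covered left knob could not be checked from the top camera, so its final angle rests on the wrist view. I did not re-measure the bystanders, but the gripper stayed above them or clear of them throughout.

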